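# Assemble the sign lamp in its green shell

## Task

Assemble the sign lamp in the green back shell: lay in the battery pack first, then the circuit board on it, then the white diffuser plate, and last the green front frame on top, each flat, centred and square with the shell, set down rather than dropped. Leave the grey shell empty and the grey frame, the cup of screws, the tape and the marker where they are.

Things in the scene. Friction and masses are not known exactly. Their poses are not given: they have to be found in the camera images.
- shell_green: Green back shell fixed to the bench, open above and along both long sides: floor 116 x 60 mm, 6 mm thick; an upright end wall at each short end, 4 mm thick, 60 mm wide, top 47 mm above the bench, 108 mm clear between the two. Origin: centre of the underside, on the bench; x along its length, y across, z up. The stack stands on its floor, centred; 96 mm parts have 6 mm to spare at each end.
- battery_mid (a point): Battery pack: black open cradle with three blue cells, 96 x 48 x 18 mm (length, width, height), about 0.16 kg. Point: its centre, half-way up. x runs along its length, y across, z up.
- board_mid (a point): Circuit board: green board with components in a yellow rimmed carrier, 96 x 52 x 14 mm, about 0.08 kg; the components stay below the rim. Point: its centre, half-way up. x runs along its length, y across, z up.
- diffuser_mid (a point): Diffuser: solid white plate with fine grey cross lines, 96 x 56 x 12 mm, about 0.07 kg. Point: its centre, half-way up. x runs along its length, y across, z up.
- cover_green_mid (a point): Green front frame with two windows, 116 x 60 x 14 mm, rim 10 mm wide, about 0.09 kg. It rests on the diffuser, 3 mm above the tops of the end walls. Point: its centre, half-way up. x runs along its length, y across, z up.
- shell_grey: Grey back shell fixed to the bench, open above and along both long sides: floor 116 x 60 mm, 6 mm thick; an upright end wall at each short end, 4 mm thick, 60 mm wide, top 47 mm above the bench, 108 mm clear between the two. Origin: centre of the underside, on the bench; x along its length, y across, z up. It stays empty.
- cover_grey_mid (a point): Grey front frame, 116 x 60 x 14 mm, same shape as the green one, loose; not part of the job. Point: its centre, half-way up. x runs along its length, y across, z up.
- cup_mid (a point): Small red plastic cup of brass screws, 44 mm across, 32 mm high; not part of the job. Point: on its axis, half-way up; z up.
- tape_mid (a point): Orange ring of tape lying flat, 50 mm across, 19 mm high; not part of the job. Point: its centre, half-way up; z up.
- marker_mid (a point): Blue and white marker pen lying flat, 120 mm long, 11 mm thick; not part of the job. Point: its centre; x along its length.
Things that resemble listed ones, but are neither listed nor needed, are in the scene too. Leave any pink look-alike of the part that bears diffuser_mid alone.

How it is judged:
By the outcome, as a careful person would: the job done as asked, in the order asked, and still so for the second after the job is handed in, with the robot touching nothing.
It also fails if it takes over 120 s, if anything falls off the work surface, if the arm or the gripper's body presses on something with over 40 N, if the wrist force passes 120 N, or if a joint passes its speed limit or range.

## Robot

A 6-joint arm with a two-finger parallel gripper is mounted at the origin on the work surface. World frame = base frame: x ahead of the robot, y to its left, z up, the work surface at z = 0. Lengths are in mm, angles in rad, forces in N, time in s.
With the tool pointing down it reaches from about 400 to 925 mm from the base axis. Payload 12.5 kg.
Tool frame: the origin (TCP) lies between the finger pads; the fingertips stand tips_ahead ahead of it and the grasp point (between the pads) lies 2 mm behind it (tips_ahead is the distance from the TCP to the fingertips, in mm); z points along the fingers, x is the direction in which the jaws open and shut, and the axes are right-handed (so a half turn about z gives the same grasp; the last joint's range is limited). The gripper opens to 95 mm and grips with 3 to 60 N. Pads are 20 mm wide; open, the fingers measure 119 mm over their backs; the gripper's body (75 mm by 180 mm) begins 59 mm behind the grasp point.
Start: joints at [1.153, 0.491, 1.559, -0, 1.092, -0.106], TCP at [191.715, 594.887, 231.661] pointing down, gripper open.
Joint ranges: [-3.1, 3.1], [-0.84, 2.19], [0.05, 2.79], [-1.13, 4.28], [0.06, 2.93], [-2.69, 2.69]. Speed limits (rad/s): [2.22, 2.22, 2.79, 3.14, 3.14, 3.14].

## Interface

Orientations are given as a unit quaternion [x, y, z, w].
In Python, from cell import * gives the robot as it stands.
- The arm moves only by the tool drive_tool, never from a script. Its argument "motion" is a list of rows, each an object with "dr": the turn, a rotation vector about the world's x, y, z in rad, a list of three; "translation": the shift along the world's x, y, z in mm, a list of three; "gripper": the finger opening in mm, from 0 to 95.1. In form: [{"dr": [rx, ry, rz], "translation": [x, y, z], "gripper": gripper}, ...]. A call has 1 to 20 rows; each row is the pose to reach, as a shift and turn from the pose commanded when the call began; what a row does not reach only later rows make up. A row lasts 1/10 s, in which the tool goes at most 50 mm and 8.59 degrees, less where a joint would pass 70% of its speed; a pose out of reach is approached as far as the arm can. A call with a gripper value outside its range is refused whole. The fingers move at their own pace and stop on an object; "force" is the grip in N (left out, the last holds). Time passes only in rows, so rows that repeat a pose let the fingers close. It gives the time, the measured TCP pose, the force and the opening at its end, in the units of the state.
- get_state(): the state, without advancing time (a new reading comes with each control period).
- snapshot(name): name is "side" or "top" or "wrist"; returns (picture, depth): 384x512x3 uint8, red, green, blue; 384x512 float32, mm along the optical axis (not along the pixel's ray), 0 where there is no reading.
- calibration(name): a dict with "fx", "fy", "cx", "cy" (pixels), "rvec" (rotation vector, rad) and "tvec" (3), from world to camera coordinates, as OpenCV has them; the wrist camera has in their place "mount" (4x4, takes a point from camera to tool coordinates, whose origin is the TCP and whose axes are the tool frame's). Camera axes: x right, y down, z forward; pixel columns grow to the right and rows downward; lengths in mm; the calibration is good to about 2 mm. A picture is of the moment at which its call begins: read the wrist's pose just before it. calibration takes no time and is no camera call.
- job_done(): hands the job in, once; it reports no verdict.
The state is a dict: "time": time; "joint_positions": joint angles; "joint_velocities": joint speeds; "effort": joint torques, N m; "tcp_pos": TCP position; "tcp_rot": TCP orientation; "force": force on the tool from outside, world axes, zero at the start; "wrist_torque": the same for the moment, N m; "opening": finger opening in mm.
Only numpy, scipy, OpenCV 4.12 (cv2) and the standard library are available. Lean on these libraries where they do the work, as an engineer would, in place of code of your own. Each camera call takes 0.05 s, during which the arm holds its last target.

## Working session

There is one attempt and no reset: what is moved stays moved. The work goes in short steps, Python scripts to look and compute and a tool call to move; the robot and the scene stay as the last step left them, time stands still between calls to the robot, and variables do not carry over. Pictures are saved under pics/ and viewed, and the job is handed in when it is done.

Besides the shell and the picture viewer there is one more tool, called after ">>>" as name([rows], argument=value, ...), one row to a line, values as JSON. drive_tool: Moves the arm, as the interface text tells. Its arguments: {"type":"object","properties":{"motion":{"type":"array"},"force":{"type":"number"}},"required":["motion"]}

```bash
mkdir -p pics; ls
python3 - <<'E'
from cell import *
import cv2,numpy as np
s=get_state();print(s)
for n in("top","side"):
    p,d=snapshot(n);np.savez(f"pics/{n}0.npz",p=p,d=d);cv2.imwrite(f"pics/{n}0.png",cv2.resize(p[:,:,::-1],None,fx=1.5,fy=1.5));print(n,calibration(n))
print(calibration("wrist"))
E
```

```text
pics
{'time': 0.0, 'joint_positions': array([ 1.15336504e+00,  4.91549332e-01,  1.55944329e+00, -1.09978449e-05,
        1.09173888e+00, -1.05596946e-01]), 'joint_velocities': array([ 0.00190344, -0.00189613,  0.00043031,  0.00035314, -0.00153289,
        0.00144336]), 'effort': array([ 2.17086796e-03, -6.12646151e+01, -2.58189332e+01,  6.93294732e-02,
        4.81056562e-02, -4.60652291e-05]), 'tcp_pos': array([191.63721403, 594.65063662, 231.07022358]), 'tcp_rot': array([ 8.08331544e-01,  5.88727264e-01, -4.90617914e-04,  2.89079122e-04]), 'force': array([ 0.45919768, -0.05820559,  0.18635309]), 'wrist_torque': array([0.0187725 , 0.04447656, 0.05217091]), 'opening': 94.83365602865021}
top {'fx': 378.15885448351594, 'fy': 378.15885448351594, 'cx': 259.327314763081, 'cy': 198.62630788906802, 'rvec': array([ 2.15381642, -2.20007555,  0.1164497 ]), 'tvec': array([   6.54721265,  472.86209537, 1027.34621153])}
side {'fx': 487.6054263365438, 'fy': 487.6054263365438, 'cx': 261.1257753793359, 'cy': 186.42421633590766, 'rvec': array([ 2.41504729, -0.47300366,  0.1628982 ]), 'tvec': array([-425.2905848 ,  160.32009519,  942.78578297])}
{'fx': 279.4613466779865, 'fy': 279.4613466779865, 'cx': 253.60932811842792, 'cy': 194.73027732339676, 'mount': array([[ 9.99999375e-01, -7.70529839e-04, -8.10250313e-04,
        -3.72754220e-02],
       [ 9.40396050e-04,  9.71591708e-01,  2.36661507e-01,
        -6.55044347e+01],
       [ 6.04877733e-04, -2.36662121e-01,  9.71591825e-01,
        -1.53461035e+02],
       [ 0.00000000e+00,  0.00000000e+00,  0.00000000e+00,
         1.00000000e+00]])}
```

View pics/top0.png

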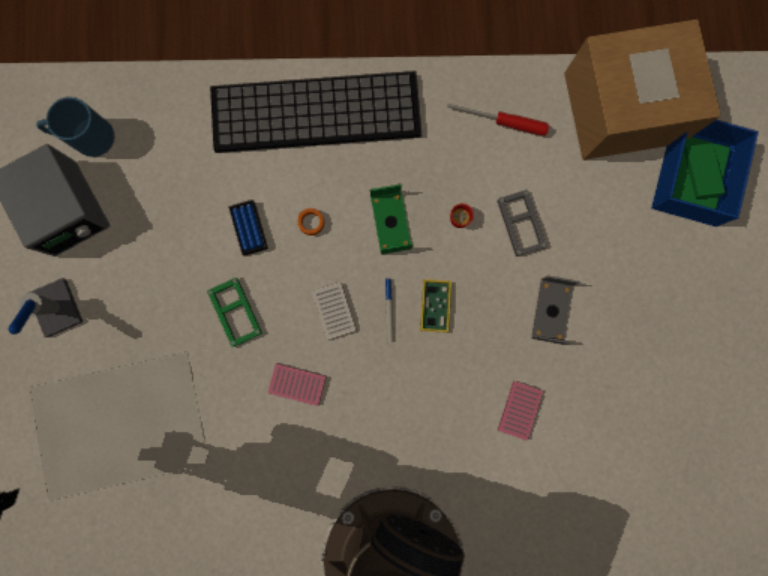

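View pics/side0.png

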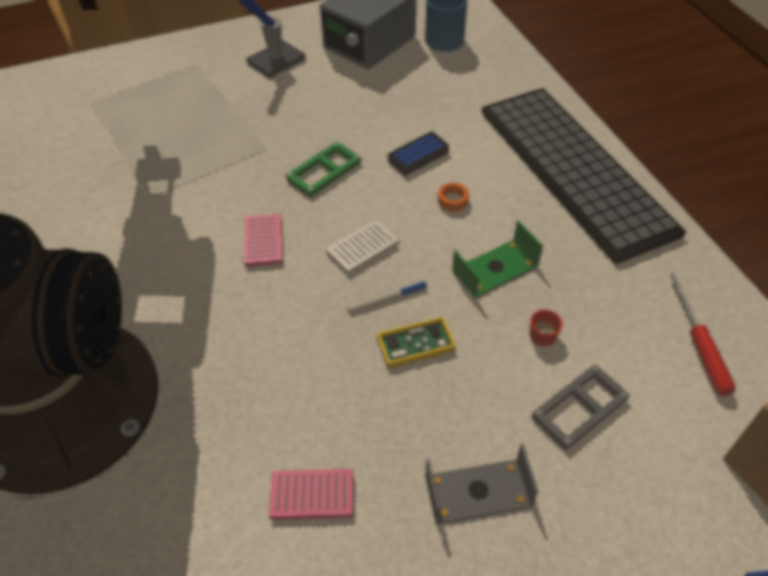

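Candidates (pixels in the 1.5x top picture):
- Battery: black with blue cells at (248,228). The black keyboard at (316,110) is not it.
- Board: yellow rim at (436,306).
- Diffuser: white at (334,311). The pink look-alikes at (297,384) and (521,410) are to be left alone.
- Green frame: (235,312). The grey one at (522,223) and the green thing in the blue bin at (706,168) are not it.
- Green shell: (391,220). The grey one is at (552,310).

```bash
cat > h.py <<'E'
from cell import *
import cv2,numpy as np
from scipy.spatial.transform import Rotation as R
def campose(name,st=None):
    c=calibration(name);K=np.array([[c['fx'],0,c['cx']],[0,c['fy'],c['cy']],[0,0,1]])
    if name=='wrist':
        T=np.eye(4);T[:3,:3]=R.from_quat(st['tcp_rot']).as_matrix();T[:3,3]=st['tcp_pos'];T=T@c['mount']
        return K,T[:3,:3],T[:3,3]
    r=cv2.Rodrigues(c['rvec'])[0];return K,r.T,-r.T@c['tvec']
def ray(uv,z,cp):
    K,Rm,o=cp;uv=np.atleast_2d(uv).astype(float)
    d=np.c_[uv,np.ones(len(uv))]@np.linalg.inv(K).T@Rm.T
    return o+d*((z-o[2])/d[:,2])[:,None]
def fit(mask,z,cp):
    cs,_=cv2.findContours(mask.astype(np.uint8),cv2.RETR_EXTERNAL,cv2.CHAIN_APPROX_NONE)
    c=max(cs,key=cv2.contourArea)[:,0,:]
    w=ray(c,z,cp)[:,:2].astype(np.float32)
    (x,y),(a,b),t=cv2.minAreaRect(w)
    if a<b:a,b,t=b,a,t+90
    return (round(x,1),round(y,1)),(round(a,1),round(b,1)),round((t+90)%180-90,2),c.mean(0).round(0)
E
python3 - <<'E'
from h import *
f=np.load('pics/top0.npz');p=f['p'];hsv=cv2.cvtColor(p,cv2.COLOR_RGB2HSV)
cp=campose('top');print(cp[2])
d=f['d']
def roi(m,x,y,r=38):
    x=int(x/1.5);y=int(y/1.5);o=np.zeros_like(m);o[y-r:y+r,x-r:x+r]=m[y-r:y+r,x-r:x+r];return o
H,S,V=[hsv[...,i].astype(int) for i in range(3)]
g=((H>45)&(H<85)&(S>90))
K,Rm,o=cp
for n,x,y,z,m in [('bat',248,228,18,(H>95)&(S>80)|(V<50)),('shell',391,220,6,g),('board',436,306,14,(H>15)&(H<90)&(S>100)),('diff',334,311,12,(V>150)&(S<60)),('frame',235,312,14,g)]:
    print(n,fit(roi(m,x,y),z,cp),p[int(y/1.5),int(x/1.5)])
s=get_state();p,d=snapshot('wrist');cv2.imwrite('pics/w0.png',cv2.resize(p[:,:,::-1],None,fx=1.5,fy=1.5))
np.savez('pics/w0.npz',p=p,d=d)
E
```

```text
[ 372.07767708    8.70667796 1067.97193857]
bat ((612.2, 258.3), (98.4, 48.5), 15.8, array([165., 152.])) [17 44 84]
shell ((626.9, -9.8), (126.8, 60.7), 8.59, array([260., 145.])) [15 16 15]
board ((458.7, -89.9), (97.2, 53.3), -5.12, array([290., 203.])) [39 66 46]Traceback (most recent call last):
  File "<stdin>", line 11, in <module>
  File "h.py", line 16, in fit
    c=max(cs,key=cv2.contourArea)[:,0,:]
      ~~~^^^^^^^^^^^^^^^^^^^^^^^^
ValueError: max() iterable argument is empty
```

Run:
```python
from h import *
f=np.load('pics/top0.npz');p=f['p'];hsv=cv2.cvtColor(p,cv2.COLOR_RGB2HSV)
cp=campose('top')
H,S,V=[hsv[...,i].astype(int) for i in range(3)]
def roi(m,x,y,r=38):
    x=int(x/1.5);y=int(y/1.5);o=np.zeros_like(m);o[y-r:y+r,x-r:x+r]=m[y-r:y+r,x-r:x+r];return o
print(p[200:216:2,215:232:4].tolist()[0:4], p[230,230])
bg=(V>125)
print(V[195:220:3,205:240:3])
g=((H>45)&(H<85)&(S>90))
print('frame',fit(roi(g,235,312),14,cp))
s=get_state();p,d=snapshot('wrist');cv2.imwrite('pics/w0.png',cv2.resize(p[:,:,::-1],None,fx=1.5,fy=1.5))
```

```text
[[[142, 133, 118], [117, 109, 100], [117, 109, 98], [145, 134, 120], [69, 63, 54]], [[96, 91, 85], [141, 131, 117], [130, 121, 108], [112, 106, 97], [112, 103, 90]], [[145, 135, 120], [90, 86, 81], [140, 129, 116], [140, 130, 116], [137, 127, 114]], [[115, 109, 99], [143, 132, 119], [115, 108, 98], [127, 119, 107], [144, 135, 122]]] [137 125 109]
[[135 146 140  92 127 142 118  98  93  96 137 133]
 [134 138 143 119 101 140 145 114 136  82 134 135]
 [135 137 144 145 103 117 142 129 134  81 139 137]
 [141 136 144 143 119  92 140 143 120  78  97 132]
 [137 135 134 142 144 114 119 141 141 137  84 138]
 [140 142 136 145 142 141  96 139 145 144  83 135]
 [137 137 136 142 140 145 114 113 142 145  74  95]
 [140 136 137 139 128 142 141  92 128 144 137  85]
 [140 138 136 140 140 140 143 118 101 140 144  84]]
frame ((454.5, 285.7), (116.1, 60.5), 23.99, array([155., 208.]))
```

View pics/w0.png

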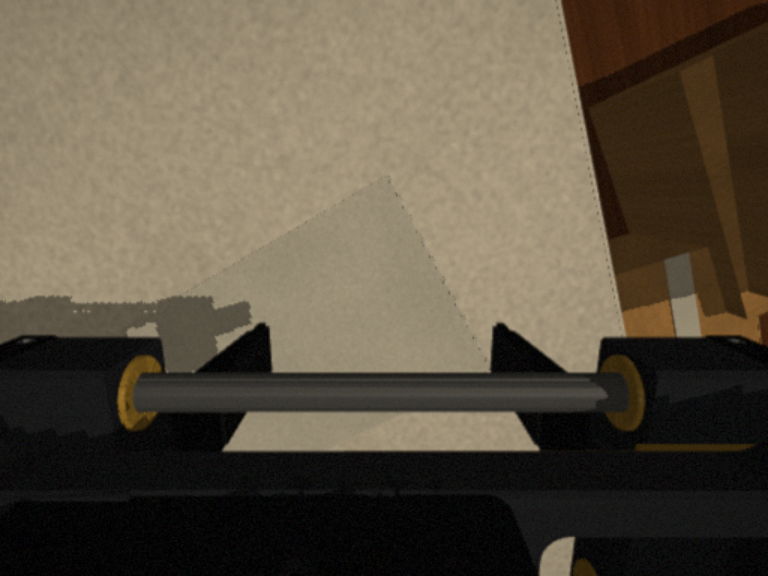

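Run:
```python
from h import *
p,d=snapshot('wrist')
c=calibration('wrist');v,u=np.mgrid[:384,:512]
P=np.stack([(u-c['cx'])/c['fx']*d,(v-c['cy'])/c['fy']*d,d,np.ones_like(d)],-1)@c['mount'].T
x,y,z=P[...,0],P[...,1],P[...,2]
for s in(-1,1):
    m=(d>0)&(np.abs(s*x-53)<12)&(np.abs(y)<25)&(z>-40)&(z<40)
    print(s,m.sum(),np.percentile(z[m],[50,90,98,99.5,100]),np.percentile(x[m],[0,1,5,50,95]),np.percentile(y[m],[0,5,50,95]))
f=np.load('pics/top0.npz');p=f['p'].astype(int)
np.set_printoptions(linewidth=200)
print((p[188:230:3,205:243:2,0]-p[188:230:3,205:243:2,2]))
```

```text
-1 1243 [-15.65057087   9.38074648  15.14781299  16.10353962  16.93714016] [-57.84650398 -56.6468824  -55.14570756 -48.25549911 -47.56832036] [-12.02718418 -11.41004367  -8.14080787   9.39238753]
1 1238 [-15.6965032    9.67807092  15.3014568   16.51012746  17.23429186] [46.59104899 46.91520396 47.06875267 47.76665141 54.5813581 ] [-11.75820907 -11.27450204  -8.05285019   9.39889321]
[[27 26 28 27 27 27 27 28 28 27 24 23 27 27 28 27 27 28 27]
 [27 27 28 28 27 24 25 26 25 25 20 23 18 20 27 27 27 28 26]
 [26 27 26 25 26 21 10 17 24 25 24 24 15 19 27 26 28 26 26]
 [26 26 18 21 25 25 17 12 17 24 24 25 25 17 20 27 26 27 27]
 [27 27 26 25 24 24 24 17 12 19 24 25 23 15 18 27 27 27 27]
 [27 26 27 18 19 23 24 24 17 10 17 24 25 17 17 20 27 27 27]
 [27 27 27 26 24 16 23 24 24 17 13 20 24 22 16 18 28 27 26]
 [28 27 27 27 25 15 17 24 24 25 13 17 23 24 15 18 21 27 27]
 [27 27 27 27 27 24 12 18 25 26 21 11 16 24 23 17 18 27 27]
 [27 27 27 28 27 24 16 10 21 24 25 18 10 17 24 19 18 27 27]
 [28 28 27 27 28 28 24 16 13 20 24 25 18 11 19 25 18 20 27]
 [28 26 27 28 26 26 25 24 16 15 24 25 25 25 21 17 17 27 26]
 [27 27 27 28 27 28 27 25 24 25 18 19 20 27 28 27 27 28 26]
 [27 28 27 27 27 28 27 26 27 26 28 27 29 27 27 27 27 26 27]]
```

>>> drive_tool([
  {"translation":[225,-301,-20],"dr":[0,0,0.23],"gripper":95},
  {"translation":[225,-301,-20],"dr":[0,0,0.23],"gripper":95},
  {"translation":[225,-301,-20],"dr":[0,0,0.23],"gripper":95},
  {"translation":[225,-301,-20],"dr":[0,0,0.23],"gripper":95},
  {"translation":[225,-301,-20],"dr":[0,0,0.23],"gripper":95},
  {"translation":[225,-301,-20],"dr":[0,0,0.23],"gripper":95},
  {"translation":[225,-301,-20],"dr":[0,0,0.23],"gripper":95},
  {"translation":[450,-603,-80],"dr":[0,0,0.461],"gripper":95},
  {"translation":[450,-603,-80],"dr":[0,0,0.461],"gripper":95},
  {"translation":[450,-603,-80],"dr":[0,0,0.461],"gripper":95},
  {"translation":[450,-603,-80],"dr":[0,0,0.461],"gripper":95},
  {"translation":[450,-603,-80],"dr":[0,0,0.461],"gripper":95},
  {"translation":[450,-603,-80],"dr":[0,0,0.461],"gripper":95},
  {"translation":[450,-603,-80],"dr":[0,0,0.461],"gripper":95},
  {"translation":[450,-603,-80],"dr":[0,0,0.461],"gripper":95},
  {"translation":[450,-603,-80],"dr":[0,0,0.461],"gripper":95},
  {"translation":[450,-603,-80],"dr":[0,0,0.461],"gripper":95},
  {"translation":[450,-603,-80],"dr":[0,0,0.461],"gripper":95},
  {"translation":[450,-603,-80],"dr":[0,0,0.461],"gripper":95},
  {"translation":[450,-603,-80],"dr":[0,0,0.461],"gripper":95},
])

```text
time: 2.2
tcp_pos: [641.2, -6.7, 152.3]
tcp_rot: [0.652, 0.758, 0.0, 0.0]
force: [-0.2, 0.1, 0.5]
opening: 95.0
```

```bash
cat > look.py <<'E'
from h import *
import sys
n=sys.argv[1]
s=get_state();p,d=snapshot('wrist');np.savez(f'pics/{n}.npz',p=p,d=d,pos=s['tcp_pos'],rot=s['tcp_rot'])
cv2.imwrite(f'pics/{n}.png',cv2.resize(p[60:280,100:410,::-1],None,fx=2.4,fy=2.4))
print(s['time'],s['tcp_pos'],s['tcp_rot'].round(4),s['force'].round(1))
E
python3 look.py shell1
```

```text
2.2 [641.23964522  -6.68495655 152.26517057] [6.518e-01 7.584e-01 2.000e-04 1.000e-04] [-0.2  0.1  0.5]
```

View pics/shell1.png

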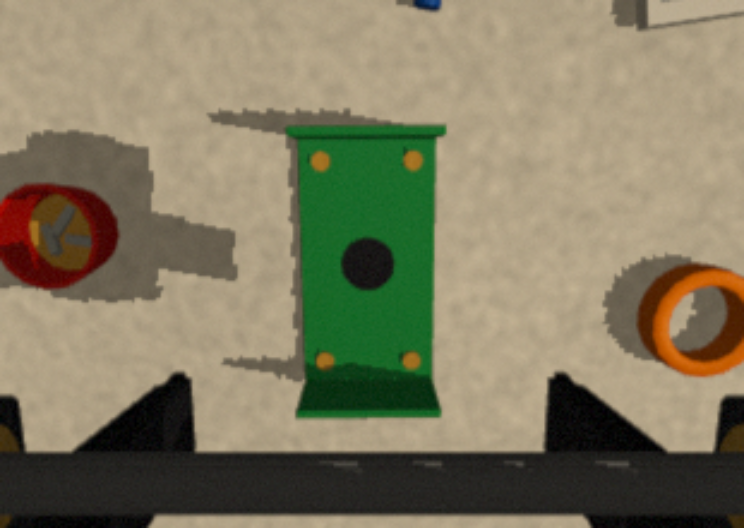

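```bash
cat >> h.py <<'E'
def load(n):
    f=np.load(f'pics/{n}.npz');p=f['p'];st=dict(tcp_pos=f['pos'],tcp_rot=f['rot'])
    h=cv2.cvtColor(p,cv2.COLOR_RGB2HSV).astype(int)
    return p,h[...,0],h[...,1],h[...,2],campose('wrist',st),st,f['d']
def crop(m,x,y,w,h):  # in view pixels (2.4x crop)
    o=np.zeros_like(m);a=[int(60+y/2.4),int(60+(y+h)/2.4),int(100+x/2.4),int(100+(x+w)/2.4)]
    o[a[0]:a[1],a[2]:a[3]]=m[a[0]:a[1],a[2]:a[3]];return o
def tool(xy,st):
    q=R.from_quat(st['tcp_rot']).as_matrix();return (q.T@(np.r_[xy,0]-np.r_[st['tcp_pos'][:2],0])).round(2)[:2]
def yaw(st):
    q=R.from_quat(st['tcp_rot']).as_matrix();return np.degrees(np.arctan2(q[1,1],q[0,1])).round(2)
E
python3 - <<'E'
from h import *
p,H,S,V,cp,st,d=load('shell1')
g=(H>45)&(H<85)&(S>90)
print(cp[2],yaw(st))
r=fit(crop(g,270,100,200,325),47,cp);print(r,tool(r[0],st))
# disc
m=crop(V<50,320,220,100,90);cs,_=cv2.findContours(m.astype(np.uint8),0,1);c=max(cs,key=cv2.contourArea)
(u,v),ax,_=cv2.fitEllipse(c);w=ray([u,v],6,cp)[0];print('disc',w,tool(w[:2],st),ax)
# screws centroids
sc=crop((H>10)&(H<25)&(S>150),295,140,150,240)
n,_,stt,cen=cv2.connectedComponentsWithStats(sc.astype(np.uint8))
k=[i for i in range(1,n) if stt[i,4]>10];W=ray(cen[k],6,cp);print(W.round(1),W.mean(0),tool(W.mean(0)[:2],st))
o=np.argsort(cen[k][:,1]);a=W[o[2:]].mean(0)-W[o[:2]].mean(0);print(np.degrees(np.arctan2(a[1],a[0])))
# floor long edges
rows=range(60+170//2+0,60+340//2)
L=[];Rr=[]
for v in range(135,205):
    u=np.where(crop(g,270,100,200,325)[v])[0];L.append((u.min()-.5,v));Rr.append((u.max()+.5,v))
for e in(L,Rr):
    w=ray(e,6,cp)[:,:2].astype(np.float32);vx,vy,x0,y0=cv2.fitLine(w,cv2.DIST_HUBER,0,.01,.01).ravel();print(np.degrees(np.arctan(vy/vx)),tool((x0,y0),st))
E
```

```text
[576.37326742 -16.97125191 305.69767954] 8.65
((620.7, -11.3), (115.0, 58.8), 9.1, array([253., 171.])) [ -1.48 -21.  ]
disc [621.16243579 -11.10248228   6.        ] [ -1.35 -20.51] (20.318157196044922, 20.75878143310547)
[[579.6 -38.2   6. ]
 [573.3   1.4   6. ]
 [669.3 -24.2   6. ]
 [662.6  15.6   6. ]] [621.18578699 -11.35862139   6.        ] [ -1.61 -20.53]
8.947447606159265
8.646764 [-31.36 -21.15]
8.8447275 [ 28.21 -21.65]
```

>>> drive_tool([
  {"translation":[-13,271,0],"dr":[0,0,0.125],"gripper":95},
  {"translation":[-13,271,0],"dr":[0,0,0.125],"gripper":95},
  {"translation":[-13,271,0],"dr":[0,0,0.125],"gripper":95},
  {"translation":[-13,271,0],"dr":[0,0,0.125],"gripper":95},
  {"translation":[-13,271,0],"dr":[0,0,0.125],"gripper":95},
  {"translation":[-13,271,0],"dr":[0,0,0.125],"gripper":95},
  {"translation":[-13,271,0],"dr":[0,0,0.125],"gripper":95},
  {"translation":[-13,271,0],"dr":[0,0,0.125],"gripper":95},
  {"translation":[-13,271,0],"dr":[0,0,0.125],"gripper":95},
  {"translation":[-13,271,0],"dr":[0,0,0.125],"gripper":95},
  {"translation":[-13,271,0],"dr":[0,0,0.125],"gripper":95},
  {"translation":[-13,271,0],"dr":[0,0,0.125],"gripper":95},
])

```text
time: 3.45
tcp_pos: [628.9, 262.2, 151.8]
tcp_rot: [0.604, 0.797, 0.0, -0.0]
force: [-0.7, 0.6, 0.3]
opening: 95.0
```

```bash
python3 look.py bat1
```

```text
3.45 [628.92679153 262.17805767 151.75533981] [ 6.042e-01  7.968e-01  1.000e-04 -0.000e+00] [-0.7  0.6  0.3]
```

View pics/bat1.png

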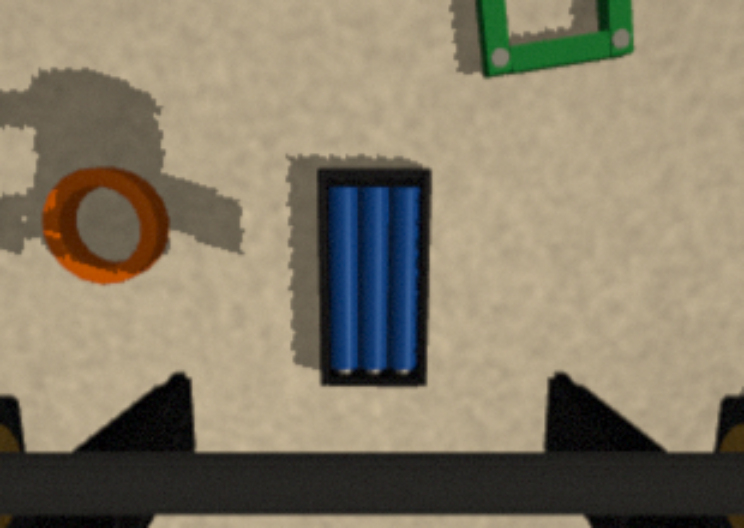

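Battery centre is at view pixel (375,277): three blue cells in a black cradle, nearly upright in the picture. The tape (107,225) is well clear.

Run:
```python
from h import *
p,H,S,V,cp,st,d=load('bat1')
b=(V<50)|((H>95)&(H<130)&(S>90))
r=fit(crop(b,270,150,200,250),18,cp);print(r,tool(r[0],st),yaw(st))
```

```text
((614.1, 259.2), (94.9, 46.8), 15.49, array([255., 174.])) [  1.13 -15.08] 15.65
```

>>> drive_tool([
  {"translation":[-15,-3,-20],"dr":[0,0,-0.003],"gripper":80},
  {"translation":[-15,-3,-60],"dr":[0,0,-0.003],"gripper":80},
  {"translation":[-15,-3,-95],"dr":[0,0,-0.003],"gripper":80},
  {"translation":[-15,-3,-115],"dr":[0,0,-0.003],"gripper":80},
  {"translation":[-15,-3,-125],"dr":[0,0,-0.003],"gripper":80},
  {"translation":[-15,-3,-130],"dr":[0,0,-0.003],"gripper":80},
  {"translation":[-15,-3,-131],"dr":[0,0,-0.003],"gripper":80},
  {"translation":[-15,-3,-132],"dr":[0,0,-0.003],"gripper":80},
  {"translation":[-15,-3,-132],"dr":[0,0,-0.003],"gripper":80},
  {"translation":[-15,-3,-132],"dr":[0,0,-0.003],"gripper":80},
], force=12)

```text
time: 4.5
tcp_pos: [614.0, 260.0, 20.4]
tcp_rot: [0.605, 0.796, 0.0, 0.0]
force: [-0.0, 0.2, 0.4]
opening: 80.0
```

>>> drive_tool([
  {"translation":[0,-0.8,0],"dr":[0,0,0],"gripper":40},
  {"translation":[0,-0.8,0],"dr":[0,0,0],"gripper":40},
  {"translation":[0,-0.8,0],"dr":[0,0,0],"gripper":40},
  {"translation":[0,-0.8,0],"dr":[0,0,0],"gripper":40},
  {"translation":[0,-0.8,0],"dr":[0,0,0],"gripper":40},
  {"translation":[0,-0.8,0],"dr":[0,0,0],"gripper":40},
  {"translation":[0,-0.8,0],"dr":[0,0,0],"gripper":40},
  {"translation":[0,-0.8,0],"dr":[0,0,0],"gripper":40},
], force=15)

```text
time: 5.3
tcp_pos: [613.7, 259.1, 19.7]
tcp_rot: [0.605, 0.796, 0.0, -0.0]
force: [-1.1, -0.1, -0.3]
opening: 47.7
```

```bash
python3 look.py bat2
```

```text
5.3 [613.70485122 259.11175265  19.66280146] [ 6.050e-01  7.962e-01  0.000e+00 -1.000e-04] [-1.1 -0.1 -0.3]
```

View pics/bat2.png

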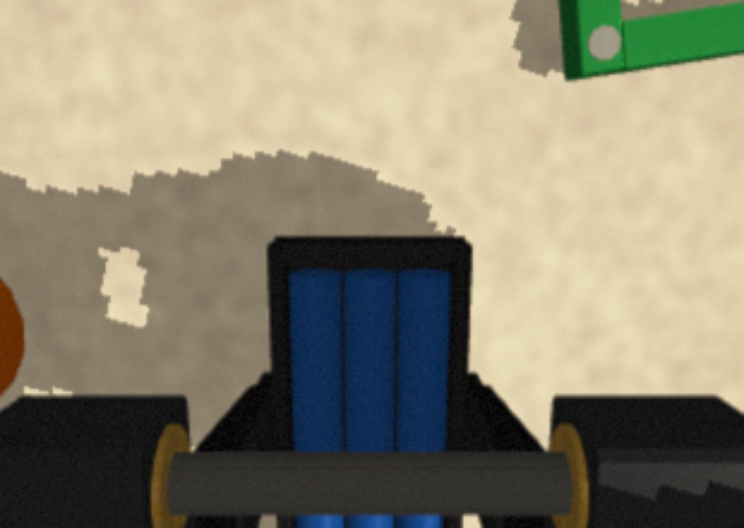

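>>> drive_tool([
  {"translation":[0,0,15],"dr":[0,0,0],"gripper":40},
  {"translation":[0,0,50],"dr":[0,0,0],"gripper":40},
  {"translation":[0,0,90],"dr":[0,0,0],"gripper":40},
  {"translation":[1,-35,100],"dr":[0,0,-0.02],"gripper":40},
  {"translation":[2,-75,100],"dr":[0,0,-0.04],"gripper":40},
  {"translation":[3,-115,100],"dr":[0,0,-0.06],"gripper":40},
  {"translation":[4,-155,100],"dr":[0,0,-0.08],"gripper":40},
  {"translation":[5,-195,100],"dr":[0,0,-0.1],"gripper":40},
  {"translation":[6,-230,100],"dr":[0,0,-0.116],"gripper":40},
  {"translation":[7,-260,100],"dr":[0,0,-0.116],"gripper":40},
  {"translation":[7.4,-270.2,100],"dr":[0,0,-0.116],"gripper":40},
  {"translation":[7.4,-270.2,100],"dr":[0,0,-0.116],"gripper":40},
  {"translation":[7.4,-270.2,100],"dr":[0,0,-0.116],"gripper":40},
  {"translation":[7.4,-270.2,80],"dr":[0,0,-0.116],"gripper":40},
  {"translation":[7.4,-270.2,60],"dr":[0,0,-0.116],"gripper":40},
  {"translation":[7.4,-270.2,50],"dr":[0,0,-0.116],"gripper":40},
  {"translation":[7.4,-270.2,50],"dr":[0,0,-0.116],"gripper":40},
  {"translation":[7.4,-270.2,50],"dr":[0,0,-0.116],"gripper":40},
])

```text
time: 7.15
tcp_pos: [621.4, -10.4, 70.1]
tcp_rot: [0.65, 0.76, 0.0, 0.0]
force: [0.2, 0.5, -1.4]
opening: 47.7
```

```bash
python3 look.py bat3
python3 - <<'E'
from h import *
p,H,S,V,cp,st,d=load('bat3');print(yaw(st),get_state()['opening'])
E
```

```text
7.15 [621.36651045 -10.44238768  70.12592244] [6.498e-01 7.601e-01 1.000e-04 1.000e-04] [ 0.2  0.5 -1.4]
8.94 47.84057930774548
```

View pics/bat3.png

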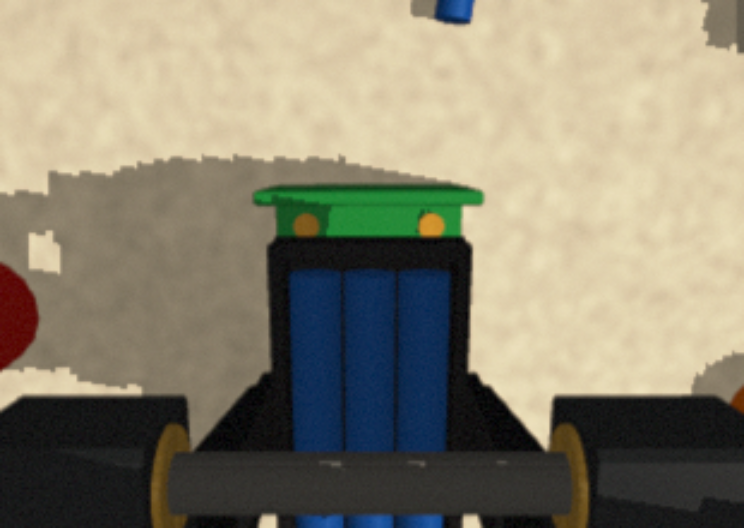

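>>> drive_tool([
  {"translation":[0,0,-20],"dr":[0,0,0],"gripper":40},
  {"translation":[0,0,-34],"dr":[0,0,0],"gripper":40},
  {"translation":[0,0,-39],"dr":[0,0,0],"gripper":40},
  {"translation":[0,0,-41],"dr":[0,0,0],"gripper":40},
  {"translation":[0,0,-42],"dr":[0,0,0],"gripper":40},
  {"translation":[0,0,-43],"dr":[0,0,0],"gripper":40},
  {"translation":[0,0,-43.5],"dr":[0,0,0],"gripper":40},
  {"translation":[0,0,-43.5],"dr":[0,0,0],"gripper":40},
  {"translation":[0,0,-43.5],"dr":[0,0,0],"gripper":40},
])

```text
time: 8.1
tcp_pos: [621.2, -11.1, 26.4]
tcp_rot: [0.65, 0.76, 0.0, 0.0]
force: [0.9, 0.0, -1.1]
opening: 47.9
```

>>> drive_tool([
  {"translation":[0,0,-0.4],"dr":[0,0,0],"gripper":40},
  {"translation":[0,0,-0.8],"dr":[0,0,0],"gripper":40},
  {"translation":[0,0,-0.8],"dr":[0,0,0],"gripper":40},
  {"translation":[0,0,-0.8],"dr":[0,0,0],"gripper":40},
])

```text
time: 8.5
tcp_pos: [621.2, -11.1, 25.6]
tcp_rot: [0.65, 0.76, 0.0, 0.0]
force: [-1.6, -0.2, 3.7]
opening: 47.8
```

Contact felt (+3.7 N up). Release and rise to the look pose.

>>> drive_tool([
  {"translation":[0,0,0],"dr":[0,0,0],"gripper":53},
  {"translation":[0,0,0],"dr":[0,0,0],"gripper":60},
  {"translation":[0,0,0],"dr":[0,0,0],"gripper":70},
  {"translation":[0,0,0],"dr":[0,0,0],"gripper":80},
  {"translation":[0,0,10],"dr":[0,0,0],"gripper":90},
  {"translation":[0,0,40],"dr":[0,0,0],"gripper":95},
  {"translation":[0,0,80],"dr":[0,0,0],"gripper":95},
  {"translation":[20,3,126],"dr":[0,0,0],"gripper":95},
  {"translation":[20,3,126],"dr":[0,0,0],"gripper":95},
  {"translation":[20,3,126],"dr":[0,0,0],"gripper":95},
  {"translation":[20,3,126],"dr":[0,0,0],"gripper":95},
])

```text
time: 9.6
tcp_pos: [640.2, -8.1, 150.5]
tcp_rot: [0.65, 0.76, -0.0, -0.001]
force: [-0.4, -0.6, 0.5]
opening: 94.8
```

```bash
python3 look.py s2
```

```text
9.6 [640.24605338  -8.05818265 150.52857197] [ 6.502e-01  7.598e-01 -5.000e-04 -8.000e-04] [-0.4 -0.6  0.5]
```

View pics/s2.png

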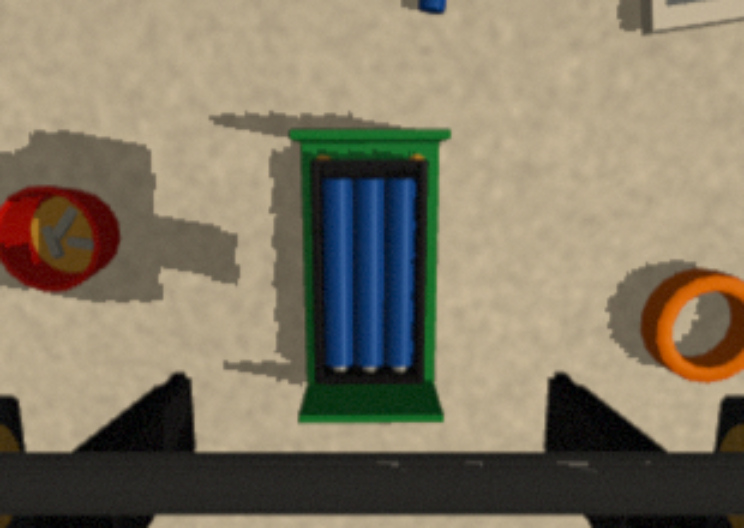

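```bash
cat > chk.py <<'E'
from h import *
import sys
p,H,S,V,cp,st,d=load(sys.argv[1])
b=(V<50)|((H>95)&(H<130)&(S>90))
g=(H>45)&(H<85)&(S>90)
r=fit(crop(g|b,270,100,200,325),47,cp);print('shell',r,tool(r[0],st))
r=fit(crop(b,305,150,130,240),24,cp);print('batt',r,tool(r[0],st))
E
python3 chk.py s2
```

```text
shell ((620.9, -11.5), (114.2, 59.4), 8.94, array([254., 173.])) [ -0.41 -19.65]
batt ((622.9, -12.4), (97.3, 49.6), 8.83, array([253., 174.])) [ -1.61 -17.81]
```

>>> drive_tool([
  {"translation":[-40,-20,0],"dr":[0,0,-0.06],"gripper":95},
  {"translation":[-80,-40,0],"dr":[0,0,-0.12],"gripper":95},
  {"translation":[-120,-60,0],"dr":[0,0,-0.18],"gripper":95},
  {"translation":[-164.5,-83.4,0],"dr":[0,0,-0.244],"gripper":95},
  {"translation":[-164.5,-83.4,0],"dr":[0,0,-0.244],"gripper":95},
  {"translation":[-164.5,-83.4,0],"dr":[0,0,-0.244],"gripper":95},
  {"translation":[-164.5,-83.4,0],"dr":[0,0,-0.244],"gripper":95},
  {"translation":[-164.5,-83.4,0],"dr":[0,0,-0.244],"gripper":95},
])

```text
time: 10.45
tcp_pos: [477.4, -91.1, 151.0]
tcp_rot: [0.737, 0.675, -0.0, -0.0]
force: [-0.2, -0.9, -0.2]
opening: 95.2
```

```bash
python3 look.py bd1
```

```text
10.45 [477.36185358 -91.10530642 150.96208486] [ 7.374e-01  6.755e-01 -0.000e+00 -2.000e-04] [-0.2 -0.9 -0.2]
```

View pics/bd1.png

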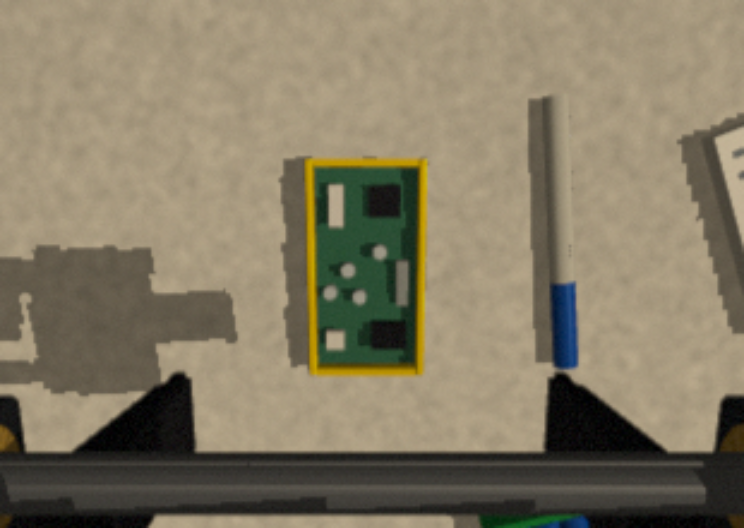

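Run:
```python
from h import *
p,H,S,V,cp,st,d=load('bd1')
b=(H>18)&(H<32)&(S>170)&(V>100)
r=fit(crop(b,280,130,180,260),14,cp);print(r,tool(r[0],st),yaw(st))
p,H,S,V,cp,st,d=load('s2')
b=((H>100)&(H<130)&(S>110)&(V>60))
r=fit(crop(b,305,150,130,240),20,cp);print(r,tool(r[0],st),yaw(st))
p,H,S,V,cp,st,d=load('bat1')
b=((H>100)&(H<130)&(S>110)&(V>60))
r=fit(crop(b,305,150,130,240),14,cp);print(r,tool(r[0],st),yaw(st))
```

```text
((458.1, -91.4), (94.1, 51.7), -5.07, array([252., 170.])) [ -1.98 -19.16] -5.02
((624.4, -24.5), (81.0, 11.4), 8.47, array([241., 173.])) [-13.79 -18.2 ] 8.89
((614.6, 260.8), (80.2, 11.3), 15.47, array([256., 175.])) [  2.54 -14.17] 15.65
```

>>> drive_tool([
  {"translation":[-18.5,0,-20],"dr":[0,0,0],"gripper":78},
  {"translation":[-18.5,0,-60],"dr":[0,0,0],"gripper":78},
  {"translation":[-18.5,0,-95],"dr":[0,0,0],"gripper":78},
  {"translation":[-18.5,0,-118],"dr":[0,0,0],"gripper":78},
  {"translation":[-18.5,0,-128],"dr":[0,0,0],"gripper":78},
  {"translation":[-18.5,0,-131],"dr":[0,0,0],"gripper":78},
  {"translation":[-18.5,0,-132.5],"dr":[0,0,0],"gripper":78},
  {"translation":[-18.5,0,-132.5],"dr":[0,0,0],"gripper":78},
  {"translation":[-18.5,0,-132.5],"dr":[0,0,0],"gripper":70},
  {"translation":[-18.5,0,-132.5],"dr":[0,0,0],"gripper":45},
  {"translation":[-18.5,0,-132.5],"dr":[0,0,0],"gripper":45},
  {"translation":[-18.5,0,-132.5],"dr":[0,0,0],"gripper":45},
  {"translation":[-18.5,0,-132.5],"dr":[0,0,0],"gripper":45},
  {"translation":[-18.5,0,-132.5],"dr":[0,0,0],"gripper":45},
  {"translation":[-18.5,0,-132.5],"dr":[0,0,0],"gripper":45},
], force=15)

```text
time: 12.0
tcp_pos: [458.2, -91.6, 19.1]
tcp_rot: [0.738, 0.675, 0.0, 0.0]
force: [-0.8, -0.0, 5.5]
opening: 51.7
```

```bash
python3 look.py bd2
```

```text
12.0 [458.21431355 -91.56104584  19.10957835] [7.378e-01 6.750e-01 1.000e-04 2.000e-04] [-0.8 -0.   5.5]
```

View pics/bd2.png

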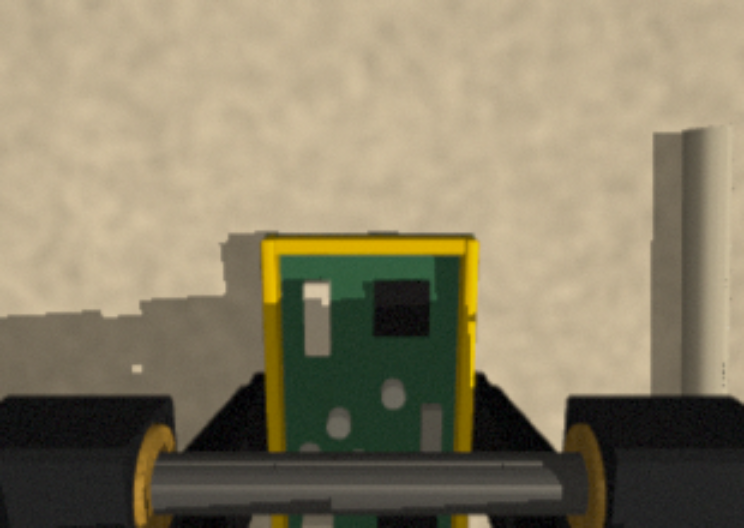

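>>> drive_tool([
  {"translation":[0,0,15],"dr":[0,0,0],"gripper":45},
  {"translation":[0,0,50],"dr":[0,0,0],"gripper":45},
  {"translation":[0,0,90],"dr":[0,0,0],"gripper":45},
  {"translation":[35,17,100],"dr":[0,0,0.05],"gripper":45},
  {"translation":[70,34,100],"dr":[0,0,0.1],"gripper":45},
  {"translation":[105,52,100],"dr":[0,0,0.15],"gripper":45},
  {"translation":[135,68,100],"dr":[0,0,0.2],"gripper":45},
  {"translation":[155,77,100],"dr":[0,0,0.235],"gripper":45},
  {"translation":[163,80.4,100],"dr":[0,0,0.2435],"gripper":45},
  {"translation":[163,80.4,100],"dr":[0,0,0.2435],"gripper":45},
  {"translation":[163,80.4,90],"dr":[0,0,0.2435],"gripper":45},
  {"translation":[163,80.4,75],"dr":[0,0,0.2435],"gripper":45},
  {"translation":[163,80.4,65],"dr":[0,0,0.2435],"gripper":45},
  {"translation":[163,80.4,65],"dr":[0,0,0.2435],"gripper":45},
  {"translation":[163,80.4,65],"dr":[0,0,0.2435],"gripper":45},
  {"translation":[163,80.4,65],"dr":[0,0,0.2435],"gripper":45},
])

```text
time: 13.65
tcp_pos: [621.3, -11.2, 84.2]
tcp_rot: [0.65, 0.76, 0.0, 0.0]
force: [0.5, -1.2, 0.0]
opening: 51.9
```

```bash
python3 look.py bd3
```

```text
13.65 [621.25260937 -11.21138521  84.1549426 ] [6.504e-01 7.596e-01 2.000e-04 2.000e-04] [ 0.5 -1.2  0. ]
```

View pics/bd3.png

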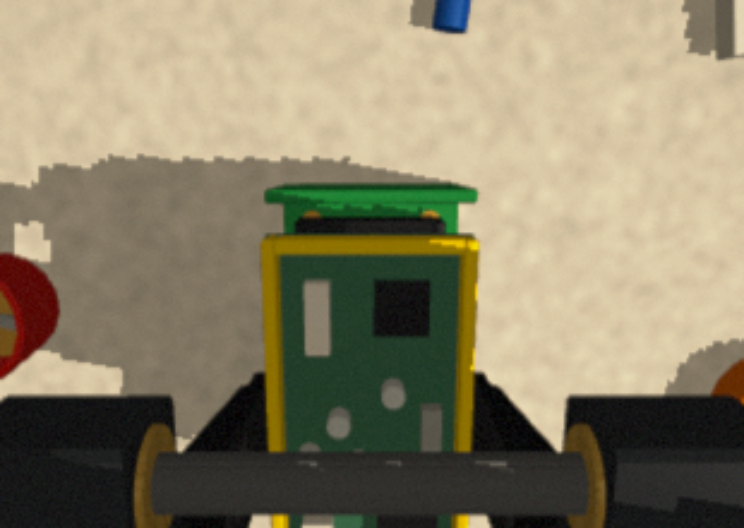

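>>> drive_tool([
  {"translation":[0,0,-18],"dr":[0,0,0],"gripper":45},
  {"translation":[0,0,-32],"dr":[0,0,0],"gripper":45},
  {"translation":[0,0,-37],"dr":[0,0,0],"gripper":45},
  {"translation":[0,0,-38.5],"dr":[0,0,0],"gripper":45},
  {"translation":[0,0,-39.5],"dr":[0,0,0],"gripper":45},
  {"translation":[0,0,-40],"dr":[0,0,0],"gripper":45},
  {"translation":[0,0,-40.4],"dr":[0,0,0],"gripper":45},
  {"translation":[0,0,-40.4],"dr":[0,0,0],"gripper":45},
  {"translation":[0,0,-40.4],"dr":[0,0,0],"gripper":45},
])

```text
time: 14.6
tcp_pos: [621.2, -11.1, 43.7]
tcp_rot: [0.65, 0.76, 0.0, 0.0]
force: [0.3, -0.2, -0.6]
opening: 52.1
```

>>> drive_tool([
  {"translation":[0,0,-0.3],"dr":[0,0,0],"gripper":45},
  {"translation":[0,0,-0.6],"dr":[0,0,0],"gripper":45},
  {"translation":[0,0,-0.6],"dr":[0,0,0],"gripper":45},
  {"translation":[0,0,-0.6],"dr":[0,0,0],"gripper":45},
])

```text
time: 15.0
tcp_pos: [621.2, -11.1, 43.2]
tcp_rot: [0.65, 0.76, 0.0, 0.0]
force: [-1.0, 0.1, 5.2]
opening: 52.1
```

>>> drive_tool([
  {"translation":[0,0,0],"dr":[0,0,0],"gripper":57},
  {"translation":[0,0,0],"dr":[0,0,0],"gripper":64},
  {"translation":[0,0,0],"dr":[0,0,0],"gripper":72},
  {"translation":[0,0,0],"dr":[0,0,0],"gripper":80},
  {"translation":[0,0,10],"dr":[0,0,0],"gripper":90},
  {"translation":[0,0,40],"dr":[0,0,0],"gripper":95},
  {"translation":[0,0,80],"dr":[0,0,0],"gripper":95},
  {"translation":[20,3,108.5],"dr":[0,0,0],"gripper":95},
  {"translation":[20,3,108.5],"dr":[0,0,0],"gripper":95},
  {"translation":[20,3,108.5],"dr":[0,0,0],"gripper":95},
  {"translation":[20,3,108.5],"dr":[0,0,0],"gripper":95},
  {"translation":[20,3,108.5],"dr":[0,0,0],"gripper":95},
])

```text
time: 16.2
tcp_pos: [640.3, -8.1, 150.3]
tcp_rot: [0.65, 0.76, -0.001, -0.001]
force: [0.3, 0.1, 0.1]
opening: 95.2
```

```bash
python3 look.py s3;python3 - <<'E'
from h import *
p,H,S,V,cp,st,d=load('s3')
b=(H>18)&(H<32)&(S>170)&(V>80)
r=fit(crop(b,290,130,160,270),38,cp);print(r,tool(r[0],st),yaw(st))
g=(H>45)&(H<85)&(S>90)
r=fit(crop(g|b,270,100,200,325),47,cp);print('shell',r,tool(r[0],st))
E
```

```text
16.2 [640.34130733  -8.10982512 150.27867425] [ 6.504e-01  7.596e-01 -6.000e-04 -9.000e-04] [0.3 0.1 0.1]
((621.1, -11.6), (97.3, 51.9), 8.82, array([253., 174.])) [ -0.48 -19.55] 8.86
shell ((620.9, -11.6), (114.1, 59.3), 8.9, array([254., 173.])) [ -0.45 -19.75]
```

View pics/s3.png

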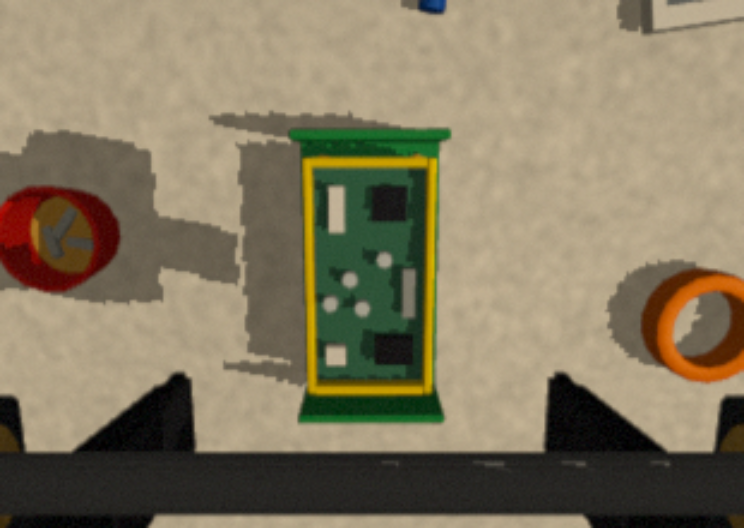

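>>> drive_tool([
  {"translation":[-40,25,0],"dr":[0,0,0.03],"gripper":95},
  {"translation":[-80,50,0],"dr":[0,0,0.06],"gripper":95},
  {"translation":[-120,75,0],"dr":[0,0,0.09],"gripper":95},
  {"translation":[-155,97,0],"dr":[0,0,0.1],"gripper":95},
  {"translation":[-171,109,0],"dr":[0,0,0.1],"gripper":95},
  {"translation":[-171,109,0],"dr":[0,0,0.1],"gripper":95},
  {"translation":[-171,109,0],"dr":[0,0,0.1],"gripper":95},
  {"translation":[-171,109,0],"dr":[0,0,0.1],"gripper":95},
  {"translation":[-171,109,0],"dr":[0,0,0.1],"gripper":95},
])

```text
time: 17.15
tcp_pos: [470.8, 100.3, 151.1]
tcp_rot: [0.612, 0.791, -0.0, -0.0]
force: [-0.1, -0.3, -0.0]
opening: 94.6
```

```bash
python3 look.py df1
```

```text
17.15 [470.83794105 100.30730159 151.08410571] [ 6.119e-01  7.909e-01 -0.000e+00 -1.000e-04] [-0.1 -0.3 -0. ]
```

View pics/df1.png

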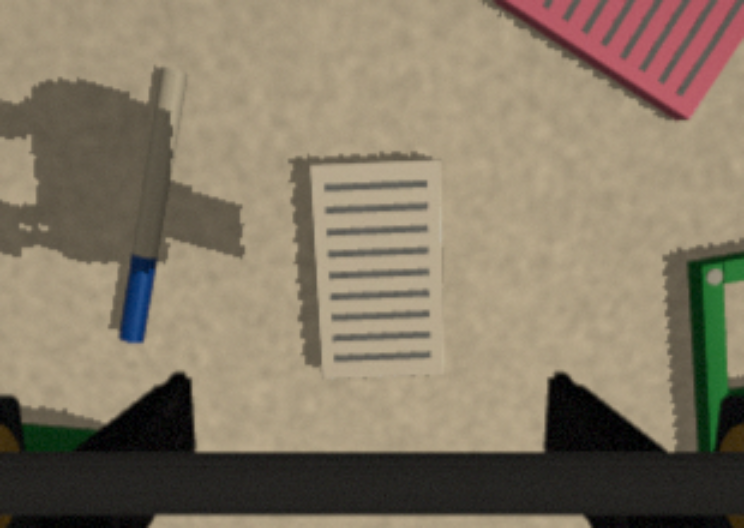

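White plate with grey lines centred at view pixel (379,268). The pink one is at upper right (620,50), and the marker at (150,200) is clear of the fingers.

Run:
```python
from h import *
p,H,S,V,cp,st,d=load('df1')
np.set_printoptions(linewidth=200)
v=60+150;print(p[175,225:300:3].tolist());
Sb=cv2.GaussianBlur(p,(3,3),0).astype(int);m=(Sb[...,0]-Sb[...,2])
print(m[175,225:300:2])
L=crop((V<115)&(m<28),316,172,122,200)
n,_,stt,cen=cv2.connectedComponentsWithStats(L.astype(np.uint8));k=[i for i in range(1,n) if stt[i,4]>25]
W=ray(cen[k],12,cp);print(W.round(1));o=np.argsort(W[:,0]);q=np.polyfit(W[:,0],W[:,1],1);print(np.degrees(np.arctan(q[0])),W.mean(0),tool(W.mean(0)[:2],st))
for t in(24,26,28,30):
  r=fit(crop((m<t),305,150,150,240),12,cp);print(t,r,tool(r[0],st),yaw(st))
```

```text
[[102, 94, 78], [106, 96, 80], [102, 92, 78], [182, 167, 141], [117, 111, 99], [98, 93, 84], [97, 94, 84], [113, 110, 98], [114, 111, 98], [131, 125, 110], [133, 126, 111], [146, 136, 117], [150, 139, 119], [163, 151, 126], [167, 154, 132], [169, 157, 132], [173, 159, 137], [173, 159, 138], [182, 169, 143], [185, 169, 145], [170, 156, 128], [170, 156, 129], [174, 160, 131], [179, 164, 136], [183, 167, 139]]
[26 25 25 28 40 40 25 17 17 17 18 18 19 22 23 22 23 27 27 29 31 31 30 32 32 32 34 38 40 41 42 42 42 42 41 43 44 44]
[[416.6  88.8  12. ]
 [426.   90.7  12. ]
 [435.1  93.2  12. ]
 [444.1  96.4  12. ]
 [453.6  98.1  12. ]
 [485.   78.7  12. ]
 [462.4 101.7  12. ]
 [471.3 104.7  12. ]
 [480.6 107.5  12. ]
 [489.6 110.2  12. ]]
8.849259544542422 [456.4395401   96.98596621  12.        ] [  0.4  -14.77]
24 ((425.8, 91.2), (42.5, 2.6), -73.15, array([256., 146.])) [  2.49 -45.88] 14.54
26 ((456.2, 69.6), (89.1, 5.4), 13.44, array([228., 168.])) [-26.05 -21.88] 14.54
28 ((454.2, 70.0), (93.4, 22.6), 2.12, array([231., 161.])) [-25.16 -23.71] 14.54
30 ((446.5, 72.9), (104.3, 44.1), -12.17, array([237., 154.])) [-20.42 -30.44] 14.54
```

Run:
```python
from h import *
p,H,S,V,cp,st,d=load('df1')
c=np.array([(310,166),(441,160),(443,374),(324,377)])/2.4+[100,60]
W=ray(c,12,cp)[:,:2];print(W.round(1),W.mean(0),tool(W.mean(0),st))
for a,b in((0,3),(1,2)):
    e=W[b]-W[a];print(np.degrees(np.arctan2(e[1],e[0])),np.hypot(*e))
e=W[1]-W[0];f=W[2]-W[3];print(np.hypot(*e),np.hypot(*f),np.degrees(np.arctan2(-e[0],e[1])),np.degrees(np.arctan2(-f[0],f[1])))
# lines by blackhat
g=cv2.morphologyEx(p[...,1],cv2.MORPH_BLACKHAT,np.ones((7,1),np.uint8))
L=crop(g>25,316,172,122,200);n,_,stt,cen=cv2.connectedComponentsWithStats(L.astype(np.uint8));k=[i for i in range(1,n) if stt[i,2]>30]
print(stt[k]);W=ray(cen[k],12,cp);q=np.polyfit(W[:,0],W[:,1],1);print(len(k),np.degrees(np.arctan(q[0])),W.mean(0),tool(W.mean(0)[:2],st))
im=cv2.resize(p[115:225,215:295,::-1],None,fx=5,fy=5,interpolation=cv2.INTER_CUBIC);cv2.imwrite('pics/df1z.png',cv2.convertScaleAbs(im,alpha=1.3))
```

```text
[[416.   59.8]
 [399.7 113. ]
 [490.9 140. ]
 [505.9  87.7]] [453.11826731 100.15687671] [  4.3  -17.19]
17.20475868757764 94.15424651528883
16.497689045056614 95.14396012494436
55.62387868356906 54.461562277987454 17.037563438187174 16.000309508063324
[[235 135  43   5 152]
 [235 144  44   5 144]
 [236 154  43   5 138]
 [236 163  43   5 140]
 [237 172  42   5 136]
 [237 180  42   5 135]
 [238 189  41   5 134]
 [238 198  42   5 131]
 [239 206  41   5 131]]
9 17.19562213032118 [453.01256406  99.32422751  12.        ] [  3.52 -17.5 ]
```

View pics/df1z.png

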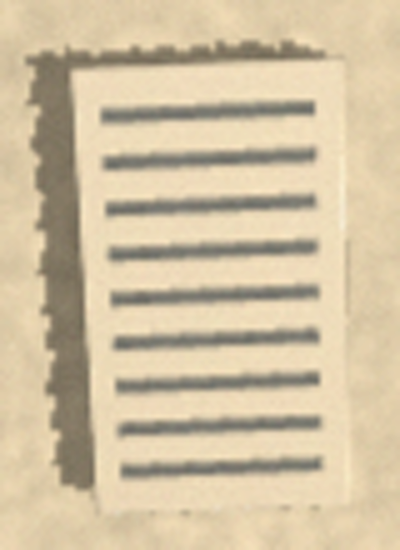

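>>> drive_tool([
  {"translation":[-17,-1.4,-20],"dr":[0,0,0.038],"gripper":80},
  {"translation":[-17,-1.4,-60],"dr":[0,0,0.038],"gripper":80},
  {"translation":[-17,-1.4,-95],"dr":[0,0,0.038],"gripper":80},
  {"translation":[-17,-1.4,-118],"dr":[0,0,0.038],"gripper":80},
  {"translation":[-17,-1.4,-128],"dr":[0,0,0.038],"gripper":80},
  {"translation":[-17,-1.4,-130],"dr":[0,0,0.038],"gripper":80},
  {"translation":[-17,-1.4,-131.4],"dr":[0,0,0.038],"gripper":80},
  {"translation":[-17,-1.4,-131.4],"dr":[0,0,0.038],"gripper":80},
  {"translation":[-17,-1.4,-131.4],"dr":[0,0,0.038],"gripper":70},
  {"translation":[-17,-1.4,-131.4],"dr":[0,0,0.038],"gripper":48},
  {"translation":[-17,-1.4,-131.4],"dr":[0,0,0.038],"gripper":48},
  {"translation":[-17,-1.4,-131.4],"dr":[0,0,0.038],"gripper":48},
  {"translation":[-17,-1.4,-131.4],"dr":[0,0,0.038],"gripper":48},
  {"translation":[-17,-1.4,-131.4],"dr":[0,0,0.038],"gripper":48},
  {"translation":[-17,-1.4,-131.4],"dr":[0,0,0.038],"gripper":48},
], force=15)

```text
time: 18.7
tcp_pos: [453.2, 99.5, 20.3]
tcp_rot: [0.596, 0.803, 0.0, 0.0]
force: [-0.4, -0.5, 5.8]
opening: 56.1
```

```bash
python3 look.py df2
```

```text
18.7 [453.23323289  99.53365365  20.25727647] [5.964e-01 8.027e-01 2.000e-04 1.000e-04] [-0.4 -0.5  5.8]
```

View pics/df2.png

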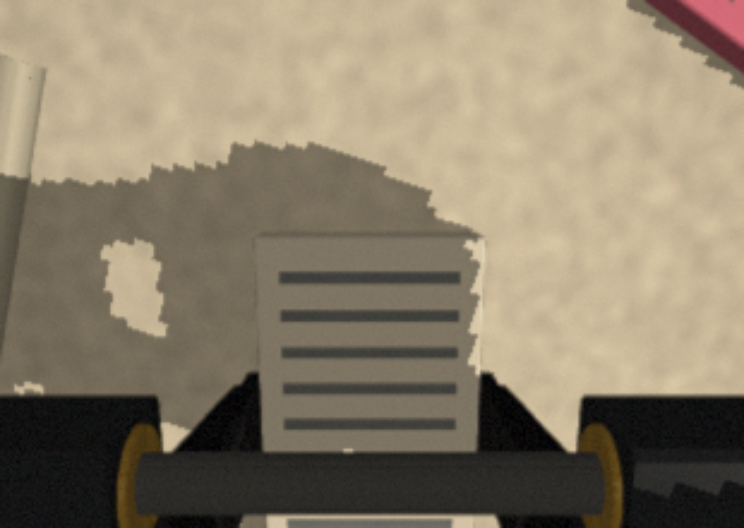

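>>> drive_tool([
  {"translation":[0,0,15],"dr":[0,0,0],"gripper":48},
  {"translation":[0,0,50],"dr":[0,0,0],"gripper":48},
  {"translation":[0,0,90],"dr":[0,0,0],"gripper":48},
  {"translation":[35,-23,115],"dr":[0,0,-0.03],"gripper":48},
  {"translation":[70,-46,115],"dr":[0,0,-0.06],"gripper":48},
  {"translation":[105,-69,115],"dr":[0,0,-0.09],"gripper":48},
  {"translation":[140,-92,115],"dr":[0,0,-0.12],"gripper":48},
  {"translation":[160,-105,115],"dr":[0,0,-0.138],"gripper":48},
  {"translation":[168,-110.6,115],"dr":[0,0,-0.138],"gripper":48},
  {"translation":[168,-110.6,110],"dr":[0,0,-0.138],"gripper":48},
  {"translation":[168,-110.6,100],"dr":[0,0,-0.138],"gripper":48},
  {"translation":[168,-110.6,85],"dr":[0,0,-0.138],"gripper":48},
  {"translation":[168,-110.6,75],"dr":[0,0,-0.138],"gripper":48},
  {"translation":[168,-110.6,70],"dr":[0,0,-0.138],"gripper":48},
  {"translation":[168,-110.6,70],"dr":[0,0,-0.138],"gripper":48},
  {"translation":[168,-110.6,70],"dr":[0,0,-0.138],"gripper":48},
])

```text
time: 20.35
tcp_pos: [621.1, -10.9, 90.2]
tcp_rot: [0.65, 0.76, 0.0, 0.0]
force: [-0.5, -0.3, -0.9]
opening: 55.8
```

```bash
python3 look.py df3
```

```text
20.35 [621.13687624 -10.92907756  90.23317707] [6.502e-01 7.597e-01 1.000e-04 1.000e-04] [-0.5 -0.3 -0.9]
```

View pics/df3.png

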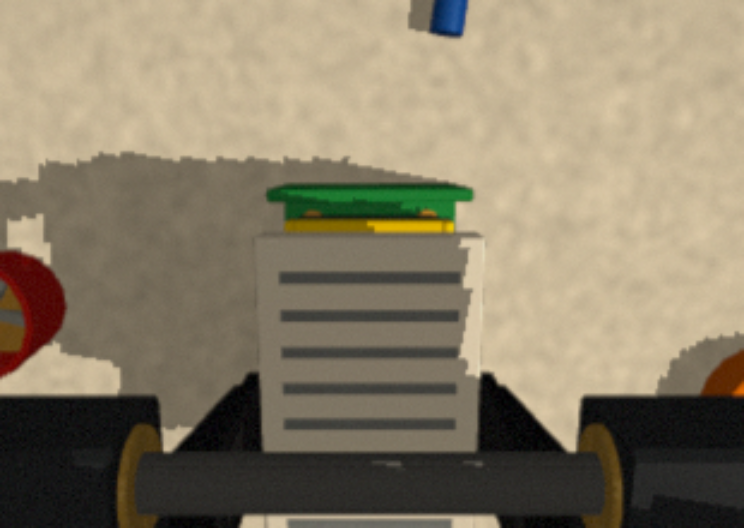

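Held level and aligned (plate edge at row 236, same as in the grasp). C z = 90.0; contact is expected at about 58.2.

>>> drive_tool([
  {"translation":[0,0,-14],"dr":[0,0,0],"gripper":48},
  {"translation":[0,0,-24],"dr":[0,0,0],"gripper":48},
  {"translation":[0,0,-28],"dr":[0,0,0],"gripper":48},
  {"translation":[0,0,-29.5],"dr":[0,0,0],"gripper":48},
  {"translation":[0,0,-30.5],"dr":[0,0,0],"gripper":48},
  {"translation":[0,0,-31.2],"dr":[0,0,0],"gripper":48},
  {"translation":[0,0,-31.2],"dr":[0,0,0],"gripper":48},
  {"translation":[0,0,-31.2],"dr":[0,0,0],"gripper":48},
])

```text
time: 21.2
tcp_pos: [621.2, -11.1, 59.0]
tcp_rot: [0.65, 0.76, 0.0, 0.0]
force: [-0.2, -0.0, -1.3]
opening: 56.1
```

>>> drive_tool([
  {"translation":[0,0,-0.3],"dr":[0,0,0],"gripper":48},
  {"translation":[0,0,-0.6],"dr":[0,0,0],"gripper":48},
  {"translation":[0,0,-0.6],"dr":[0,0,0],"gripper":48},
  {"translation":[0,0,-0.6],"dr":[0,0,0],"gripper":48},
])

```text
time: 21.6
tcp_pos: [621.2, -11.1, 58.3]
tcp_rot: [0.65, 0.76, 0.0, 0.0]
force: [0.0, -0.5, 1.2]
opening: 55.8
```

>>> drive_tool([
  {"translation":[0,0,-0.3],"dr":[0,0,0],"gripper":48},
  {"translation":[0,0,-0.3],"dr":[0,0,0],"gripper":48},
  {"translation":[0,0,-0.3],"dr":[0,0,0],"gripper":48},
])

```text
time: 21.9
tcp_pos: [621.2, -11.1, 58.3]
tcp_rot: [0.65, 0.76, 0.0, 0.0]
force: [-0.7, 0.3, 5.2]
opening: 56.0
```

>>> drive_tool([
  {"translation":[0,0,0],"dr":[0,0,0],"gripper":61},
  {"translation":[0,0,0],"dr":[0,0,0],"gripper":68},
  {"translation":[0,0,0],"dr":[0,0,0],"gripper":76},
  {"translation":[0,0,0],"dr":[0,0,0],"gripper":84},
  {"translation":[0,0,10],"dr":[0,0,0],"gripper":95},
  {"translation":[0,0,40],"dr":[0,0,0],"gripper":95},
  {"translation":[0,0,75],"dr":[0,0,0],"gripper":95},
  {"translation":[20,3,93.5],"dr":[0,0,0],"gripper":95},
  {"translation":[20,3,93.5],"dr":[0,0,0],"gripper":95},
  {"translation":[20,3,93.5],"dr":[0,0,0],"gripper":95},
  {"translation":[20,3,93.5],"dr":[0,0,0],"gripper":95},
  {"translation":[20,3,93.5],"dr":[0,0,0],"gripper":95},
  {"translation":[20,3,93.5],"dr":[0,0,0],"gripper":95},
])

```text
time: 23.2
tcp_pos: [640.6, -8.2, 150.6]
tcp_rot: [0.65, 0.76, -0.0, -0.001]
force: [-1.2, 0.1, -0.0]
opening: 94.8
```

```bash
python3 look.py s4;python3 - <<'E'
from h import *
p,H,S,V,cp,st,d=load('s4')
g=cv2.morphologyEx(p[...,1],cv2.MORPH_BLACKHAT,np.ones((7,1),np.uint8))
L=crop(g>25,316,165,122,225);n,_,stt,cen=cv2.connectedComponentsWithStats(L.astype(np.uint8));k=[i for i in range(1,n) if stt[i,2]>30]
W=ray(cen[k],50,cp);q=np.polyfit(W[:,0],W[:,1],1);print(len(k),np.degrees(np.arctan(q[0])),W.mean(0),tool(W.mean(0)[:2],st))
E
```

```text
23.2 [640.61522109  -8.1729945  150.58136526] [ 6.504e-01  7.596e-01 -4.000e-04 -6.000e-04] [-1.2  0.1 -0. ]
9 8.539761164992576 [620.9709221  -11.02787077  50.        ] [  0.2  -19.85]
```

View pics/s4.png

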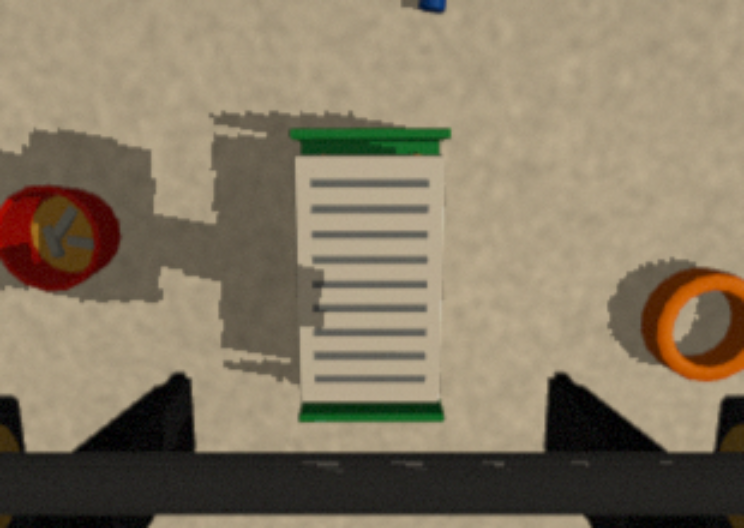

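>>> drive_tool([
  {"translation":[-21,38,0],"dr":[0,0,0.03],"gripper":95},
  {"translation":[-42,76,0],"dr":[0,0,0.06],"gripper":95},
  {"translation":[-63,113,0],"dr":[0,0,0.1],"gripper":95},
  {"translation":[-84,151,0],"dr":[0,0,0.13],"gripper":95},
  {"translation":[-105,189,0],"dr":[0,0,0.17],"gripper":95},
  {"translation":[-126,227,0],"dr":[0,0,0.2],"gripper":95},
  {"translation":[-147,265,0],"dr":[0,0,0.23],"gripper":95},
  {"translation":[-168,302,0],"dr":[0,0,0.264],"gripper":95},
  {"translation":[-168,302,0],"dr":[0,0,0.264],"gripper":95},
  {"translation":[-168,302,0],"dr":[0,0,0.264],"gripper":95},
  {"translation":[-168,302,0],"dr":[0,0,0.264],"gripper":95},
  {"translation":[-168,302,0],"dr":[0,0,0.264],"gripper":95},
])

```text
time: 24.45
tcp_pos: [473.8, 292.9, 151.3]
tcp_rot: [0.545, 0.838, -0.0, -0.0]
force: [0.0, -0.8, 0.7]
opening: 95.2
```

```bash
python3 look.py fr1;python3 - <<'E'
from h import *
p,H,S,V,cp,st,d=load('fr1')
for z,t in((14,60),(14,90),(14,100)):
  g=(H>45)&(H<85)&(S>90)&(V>t)
  r=fit(crop(g,250,100,260,300),z,cp);print(r,tool(r[0],st),yaw(st))
E
```

```text
24.45 [473.76965051 292.86701885 151.28630428] [ 0.5455  0.8381 -0.     -0.    ] [ 0.  -0.8  0.7]
((454.7, 285.1), (115.2, 59.6), 23.97, array([255., 167.])) [  0.62 -20.58] 23.89
((454.6, 285.4), (115.1, 59.2), 23.89, array([257., 169.])) [  0.93 -20.55] 23.89
((444.4, 308.4), (115.1, 8.5), 23.97, array([280., 169.])) [ 26.1  -20.56] 23.89
```

View pics/fr1.png

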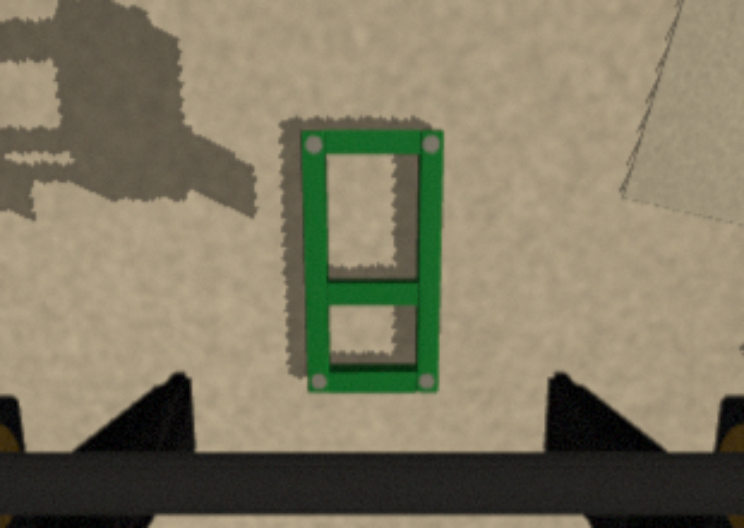

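>>> drive_tool([
  {"translation":[-18.5,-8.6,-20],"dr":[0,0,0],"gripper":84},
  {"translation":[-18.5,-8.6,-60],"dr":[0,0,0],"gripper":84},
  {"translation":[-18.5,-8.6,-95],"dr":[0,0,0],"gripper":84},
  {"translation":[-18.5,-8.6,-118],"dr":[0,0,0],"gripper":84},
  {"translation":[-18.5,-8.6,-127],"dr":[0,0,0],"gripper":84},
  {"translation":[-18.5,-8.6,-130],"dr":[0,0,0],"gripper":84},
  {"translation":[-18.5,-8.6,-130.9],"dr":[0,0,0],"gripper":84},
  {"translation":[-18.5,-8.6,-130.9],"dr":[0,0,0],"gripper":84},
  {"translation":[-18.5,-8.6,-130.9],"dr":[0,0,0],"gripper":74},
  {"translation":[-18.5,-8.6,-130.9],"dr":[0,0,0],"gripper":52},
  {"translation":[-18.5,-8.6,-130.9],"dr":[0,0,0],"gripper":52},
  {"translation":[-18.5,-8.6,-130.9],"dr":[0,0,0],"gripper":52},
  {"translation":[-18.5,-8.6,-130.9],"dr":[0,0,0],"gripper":52},
  {"translation":[-18.5,-8.6,-130.9],"dr":[0,0,0],"gripper":52},
  {"translation":[-18.5,-8.6,-130.9],"dr":[0,0,0],"gripper":52},
], force=12)

```text
time: 26.0
tcp_pos: [454.7, 285.4, 20.7]
tcp_rot: [0.545, 0.839, 0.0, 0.0]
force: [-1.0, -0.8, 6.5]
opening: 59.6
```

```bash
python3 look.py fr2
```

```text
26.0 [454.69080542 285.36042754  20.74327887] [5.447e-01 8.386e-01 2.000e-04 1.000e-04] [-1.  -0.8  6.5]
```

View pics/fr2.png

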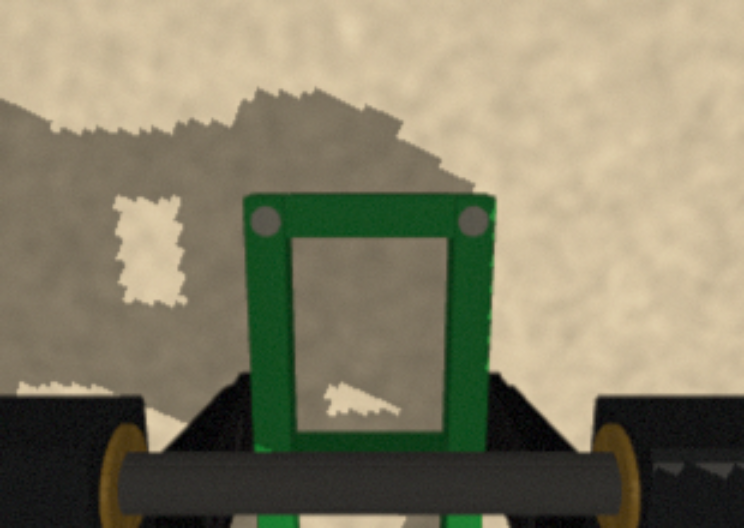

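>>> drive_tool([
  {"translation":[0,0,15],"dr":[0,0,0],"gripper":52},
  {"translation":[0,0,50],"dr":[0,0,0],"gripper":52},
  {"translation":[0,0,90],"dr":[0,0,0],"gripper":52},
  {"translation":[20,-36,115],"dr":[0,0,-0.03],"gripper":52},
  {"translation":[40,-72,115],"dr":[0,0,-0.06],"gripper":52},
  {"translation":[60,-108,115],"dr":[0,0,-0.1],"gripper":52},
  {"translation":[80,-144,115],"dr":[0,0,-0.13],"gripper":52},
  {"translation":[100,-180,115],"dr":[0,0,-0.16],"gripper":52},
  {"translation":[120,-216,115],"dr":[0,0,-0.19],"gripper":52},
  {"translation":[140,-250,115],"dr":[0,0,-0.23],"gripper":52},
  {"translation":[157,-280,115],"dr":[0,0,-0.25],"gripper":52},
  {"translation":[166.5,-296.4,115],"dr":[0,0,-0.2635],"gripper":52},
  {"translation":[166.5,-296.4,115],"dr":[0,0,-0.2635],"gripper":52},
  {"translation":[166.5,-296.4,105],"dr":[0,0,-0.2635],"gripper":52},
  {"translation":[166.5,-296.4,90],"dr":[0,0,-0.2635],"gripper":52},
  {"translation":[166.5,-296.4,75],"dr":[0,0,-0.2635],"gripper":52},
  {"translation":[166.5,-296.4,65],"dr":[0,0,-0.2635],"gripper":52},
  {"translation":[166.5,-296.4,65],"dr":[0,0,-0.2635],"gripper":52},
  {"translation":[166.5,-296.4,65],"dr":[0,0,-0.2635],"gripper":52},
  {"translation":[166.5,-296.4,65],"dr":[0,0,-0.2635],"gripper":52},
])

```text
time: 28.05
tcp_pos: [621.3, -10.8, 86.1]
tcp_rot: [0.65, 0.76, 0.0, 0.0]
force: [-0.3, -0.2, -0.9]
opening: 60.3
```

```bash
python3 look.py fr3
```

```text
28.05 [621.32114266 -10.82642038  86.06838637] [6.500e-01 7.599e-01 3.000e-04 3.000e-04] [-0.3 -0.2 -0.9]
```

View pics/fr3.png

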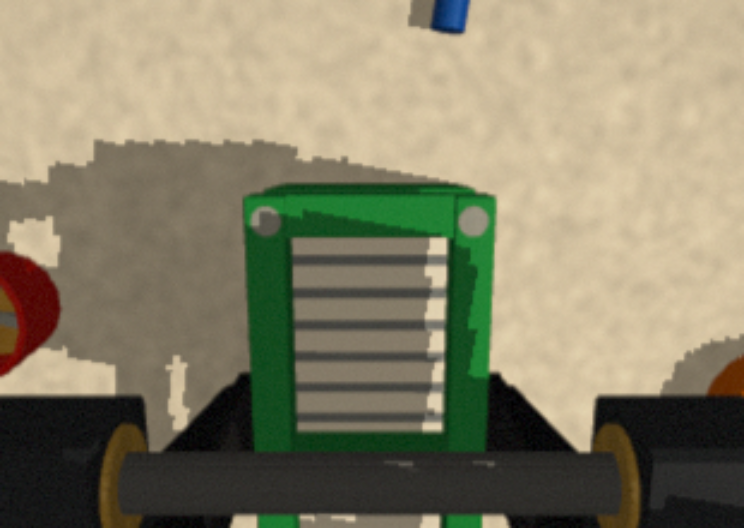

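>>> drive_tool([
  {"translation":[0,0,-7],"dr":[0,0,0],"gripper":52},
  {"translation":[0,0,-11],"dr":[0,0,0],"gripper":52},
  {"translation":[0,0,-12.5],"dr":[0,0,0],"gripper":52},
  {"translation":[0,0,-13.5],"dr":[0,0,0],"gripper":52},
  {"translation":[0,0,-14.2],"dr":[0,0,0],"gripper":52},
  {"translation":[0,0,-14.2],"dr":[0,0,0],"gripper":52},
  {"translation":[0,0,-14.2],"dr":[0,0,0],"gripper":52},
])

```text
time: 28.8
tcp_pos: [621.2, -11.1, 71.4]
tcp_rot: [0.65, 0.76, 0.0, 0.0]
force: [0.0, 0.5, -1.1]
opening: 59.3
```

>>> drive_tool([
  {"translation":[0,0,-0.4],"dr":[0,0,0],"gripper":52},
  {"translation":[0,0,-0.8],"dr":[0,0,0],"gripper":52},
  {"translation":[0,0,-0.8],"dr":[0,0,0],"gripper":52},
  {"translation":[0,0,-0.8],"dr":[0,0,0],"gripper":52},
])

```text
time: 29.2
tcp_pos: [621.2, -11.1, 70.7]
tcp_rot: [0.65, 0.76, 0.0, 0.0]
force: [-1.6, 0.0, 3.6]
opening: 59.4
```

Contact. Release, rise and look.

>>> drive_tool([
  {"translation":[0,0,0],"dr":[0,0,0],"gripper":65},
  {"translation":[0,0,0],"dr":[0,0,0],"gripper":72},
  {"translation":[0,0,0],"dr":[0,0,0],"gripper":80},
  {"translation":[0,0,0],"dr":[0,0,0],"gripper":88},
  {"translation":[0,0,10],"dr":[0,0,0],"gripper":95},
  {"translation":[0,0,40],"dr":[0,0,0],"gripper":95},
  {"translation":[0,0,75],"dr":[0,0,0],"gripper":95},
  {"translation":[25,4,100],"dr":[0,0,0],"gripper":95},
  {"translation":[25,4,120],"dr":[0,0,0],"gripper":95},
  {"translation":[25,4,120],"dr":[0,0,0],"gripper":95},
  {"translation":[25,4,120],"dr":[0,0,0],"gripper":95},
  {"translation":[25,4,120],"dr":[0,0,0],"gripper":95},
  {"translation":[25,4,120],"dr":[0,0,0],"gripper":95},
])

```text
time: 30.5
tcp_pos: [645.6, -7.1, 189.4]
tcp_rot: [0.65, 0.76, -0.0, -0.001]
force: [-0.1, 0.1, -0.1]
opening: 95.1
```

```bash
python3 look.py s5
python3 - <<'E'
from h import *
p,H,S,V,cp,st,d=load('s5')
g=(H>45)&(H<85)&(S>90)&(V>30)
r=fit(crop(g,250,100,260,325),64,cp);print(r,tool(r[0],st),yaw(st))
p,d=snapshot('side');q=p[130:230,270:390];cv2.imwrite('pics/side5.png',cv2.resize(q[:,:,::-1],None,fx=6,fy=6))
p,d=snapshot('top');cv2.imwrite('pics/top5.png',cv2.resize(p[:,:,::-1],None,fx=1.5,fy=1.5))
E
```

```text
30.5 [645.56805879  -7.12455646 189.36849697] [ 6.502e-01  7.598e-01 -5.000e-04 -8.000e-04] [-0.1  0.1 -0.1]
((621.2, -11.7), (114.9, 59.6), 8.84, array([253., 165.])) [ -0.76 -24.78] 8.89
```

View pics/s5.png

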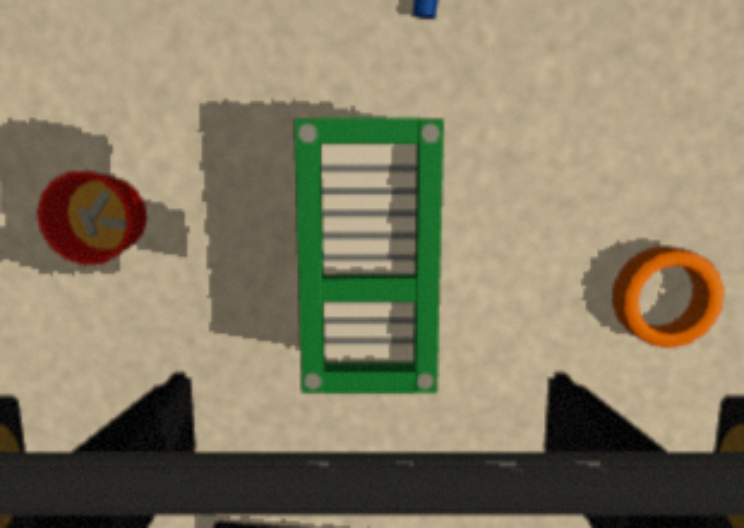

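View pics/side5.png

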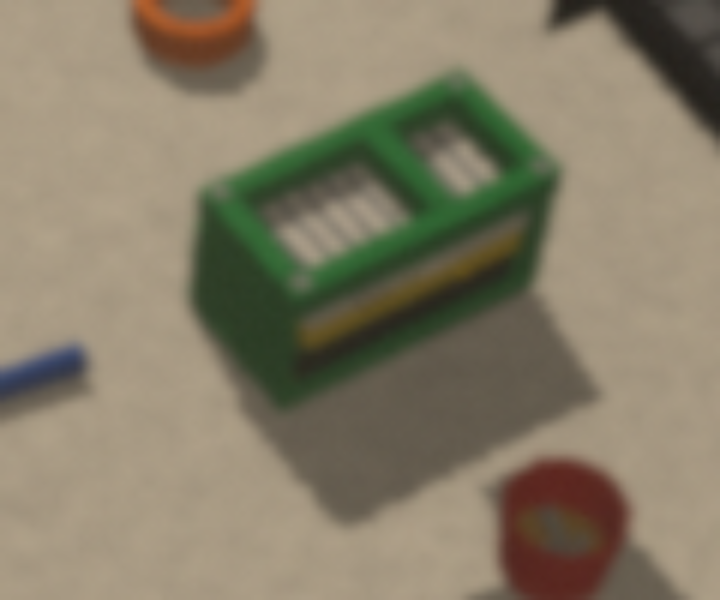

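View pics/top5.png

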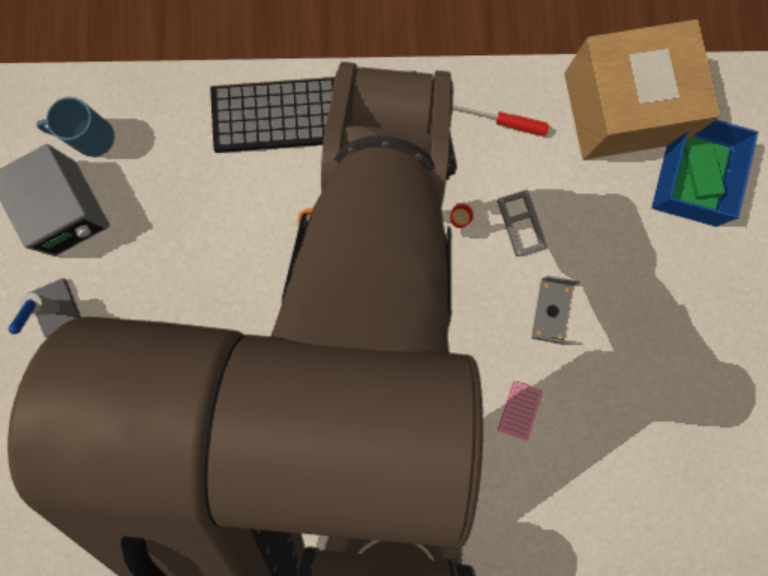

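The frame measures (621.2, -11.7), yaw 8.84°. The shell, by the same method, measures (620.9, -11.6), yaw 8.9°. The side view shows black, yellow, white and green layers, level, between the end walls.

```bash
python3 -c "
from cell import *
print(job_done())"
```

```text
the job is handed in; nothing more can be done
None
```

The sign lamp is assembled in the green shell and handed in at about 30.6 s. Battery, board, white diffuser and green frame went in, in that order. I lowered each until the wrist felt about 4–5 N of contact, then released it.

**Fit:** positions below are centre distances from the shell, measured with the wrist camera, whose calibration is good to about 2 mm.

| Part | Off centre | Angle off square |
|---|---|---|
| Circuit board | about 0.2 mm | within 0.1° |
| Diffuser | about 0.1–0.6 mm | within about 0.4° |
| Green frame | about 0.3 mm | within 0.1° |

- **Battery:** the two checks disagreed. The outline put it about 2 mm off along its length, but the mask was mixed up with shadow. The blue cells suggested about 0.5 mm, and it looked centred by eye.
- **Stack:** the last side view shows all four layers level between the end walls, with the gripper clear.

**Other objects:** in the last pictures the cup, tape, grey frame, grey shell and one pink plate were in place, as was the visible part of the marker. The arm hid the rest of the marker and the other pink plate, but nothing touched them.

**Fingertip readings:** the wrist read about 6 N at the end of the board, diffuser and frame grasps. The tips may have brushed the bench, since they seemed to sit lower than I had first measured. This is far below the limits.

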